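# Release a vial from the two-key feeder

## Task

On the vial feeder, press the two round release keys fully down together, one with each fingertip, and hold both down until the vial has rolled down the chute and come to rest in the trough at its foot; then let both keys up. Leave the small square key between them unpressed, do not touch the vial or the gate, and leave everything else where it stands.

Things in the scene. Friction and masses are not known exactly. Their poses are not given: they have to be found in the camera images.
- feeder: vial feeder fixed to the table, place and yaw vary; origin: centre of its underside; z up, x from key console to chute, y along the chute to its high end. White console 100 mm (x) by 176 mm (y), 50 mm high, centred at x = -52 mm. Behind it (x 3 to 77, y -97 to 107 mm) an open aluminium chute slopes down 12 degrees towards -y. Highest point: 106 mm, at the chute's high end
- trough (a point): middle of the trough floor at the foot of the chute, 36 mm above the table, at x = 40, y = -76 mm of the feeder; the trough is 34 mm wide along y, 66 mm along x
- key_left_top (a point): centre of the top face of the round release key on the +y side, 26 mm diameter, grey plastic; the face is level, 14 mm above the console (64 mm above the table) when up; moves with the key. The key axis is at x = -60, y = +34 mm of the feeder; the two round keys are 68 mm apart between centres
- key_right_top (a point): the same for the round release key on the -y side, at x = -60, y = -34 mm of the feeder
- key_left (a joint): travel of the left round key, m: 0 up, 0.008 fully down; spring 1.5 N at first, 5 N fully down; returns by itself
- key_right (a joint): travel of the right round key, the same as the left
- key_square_top (a point): centre of the top of the small square key, 16 x 16 mm, midway between the round keys; its top is 6 mm above the console (56 mm above the table), 8 mm lower than the round keys when up and level with them when they are fully down
- key_square (a joint): travel of the square key, m: 0 up, 0.004 down; to be left unpressed
- gate_outer: outer two tines (15 mm wide each) of the steel gate across the chute, 4 mm thick, at y = +20 mm of the feeder, standing 18 mm above the ramp when shut; origin: top edge, middle of the chute (x = 40 mm). The left key lowers them, 3.1 mm per mm of key travel; they rise as it is let up
- gate_middle: middle tine (28 mm wide) of the same gate, in line with the outer two, same height and origin; the right key lowers it in the same way. Either part alone still stops the vial, so both keys must be down together
- vial_mid (a point): middle of the capped amber sample vial, a cylinder 24 mm diameter and 60 mm long, about 35 g, lying in the chute with its axis along the feeder's x; it starts against the gate, and rests with this point 48 mm above the table when in the trough. It rolls down within about a second
- vial: the same vial; its origin is at its middle; it turns as it rolls
- spare_vial: upright spare sample vial like the one in the chute, 24 mm diameter, 60 mm tall, loose on the table in front of the feeder; origin: centre of its underside
- beaker: glass beaker, 68 mm across, 85 mm tall, loose, well to the robot's right of the feeder; origin: centre of its underside
- reagent_bottle: amber bottle, 66 mm diameter, 130 mm tall, loose, to the robot's left; origin: centre of its underside
- dish: low glass dish, 80 mm across, 16 mm tall, loose, beside the foot of the feeder; origin: centre of its underside
- spatula: steel spatula 160 mm long lying on the table, to the robot's left
- weight: brass cylinder 24 mm diameter, 30 mm tall, loose, beside the head end of the feeder; origin: centre of its underside
- tip_box: blue pipette-tip box 85 x 120 x 45 mm, loose, to the robot's right; origin: centre of its underside
Mind the look-alikes: they are no part of the job. What is shaped like the vial but pink or red is not meant.

How it is judged:
On the way:
1. both round keys are held down together (each over 6 mm) while the vial lies at rest in the trough (value of joint each of key_left, key_right above 0.006 m and y of vial_mid in the frame of feeder between -0.088 and -0.062 m and z of vial_mid in the frame of feeder between 0.04 and 0.055 m and x of vial_mid in the frame of feeder between 0.03 and 0.05 m and linear speed of vial below 0.03 m/s), for 0.2 s.
At the end, for the whole second after the job is handed in: The vial lies still in the trough at the foot of the chute (its middle within the trough, 40 to 55 mm above the feeder's underside), and all three keys are up again (within 1.5 mm) (y of vial_mid in the frame of feeder between -0.088 and -0.062 m and z of vial_mid in the frame of feeder between 0.04 and 0.055 m and x of vial_mid in the frame of feeder between 0.03 and 0.05 m and linear speed of vial below 0.02 m/s and value of joint each of key_left, key_right, key_square below 0.0015 m); the robot touches nothing.
It fails at once if the square key is pressed (over 2 mm) (value of joint key_square above 0.002 m).
It fails at once if the robot touches the vial (contact force between any of the fingers, the arm and vial above 0.3 N).
It fails at once if the robot touches the gate (contact force between any of the fingers, the arm and gate_outer above 0.3 N or contact force between any of the fingers, the arm and gate_middle above 0.3 N).
It fails at once if the vial is lifted out of the chute (z of vial_mid in the frame of feeder above 0.105 m).
It fails at once if a bystander is moved by more than 20 mm (distance of any of spare_vial, beaker, reagent_bottle, dish, spatula, weight, tip_box from where it was at the start of the episode above 0.02 m).
It also fails if it takes over 35 s, if anything falls off the work surface, if the arm or the gripper's body presses on something with over 40 N, if the wrist force passes 120 N, or if a joint passes its speed limit or range.

## Robot

A 7-joint arm with a two-finger parallel gripper is mounted at the origin on the work surface. World frame = base frame: x ahead of the robot, y to its left, z up, the work surface at z = 0. Lengths are in m, angles in rad, forces in N, time in s.
With the tool pointing down it reaches from about 0.35 to 0.9 m from the base axis. Payload 8.1 kg.
Tool frame: the origin (TCP) lies at the very end of the fingers, on their centre line; the grasp point (between the pads) lies grip_point_offset behind it (grip_point_offset is the distance from the TCP to the grasp point, in m); z points along the fingers, y is the direction in which the jaws open and shut (so a half turn about z gives the same grasp; the last joint's range is limited). The gripper opens to 92 mm and grips with 3 to 60 N. Pads are 19 mm wide; open, the fingers measure 130 mm over their backs; the gripper's body (75 mm by 190 mm) begins 47 mm behind the grasp point.
Start: joints at [-1.418, 0.434, 0.025, 1.573, -0.012, 1.134, -0.075], TCP at [0.158, 0.605, 0.227] pointing down, gripper open.
Joint ranges: [-2.62, 2.62], [-0.44, 2.09], [-1.27, 1.32], [0.08, 2.57], [-1.32, 4.46], [0.12, 2], [-2.74, 2.74]. Speed limits (rad/s): [2.22, 2.22, 3.01, 3.01, 3.14, 3.14, 3.14].

## Interface

Orientations are given as a rotation vector (axis times angle).
In Python, from cell import * gives the robot as it stands.
- The arm moves only by the tool drive_tool, never from a script. Its argument "increments" is a list of rows, each an object of numbers: "grip": the gripper's target within -1 to 1 (shut at 1, half-way at 0, fully open at -1); "tx", "ty", "tz": the shift along the world's x, y, z normalised to -1 to 1, where 1 is 400 mm; "turn": the turn about the world's z normalised to -1 to 1, where 1 is 60 degrees. In form: [{"grip": .., "tx": .., "ty": .., "tz": .., "turn": ..}, ...]. A call has 1 to 20 rows; each row is the pose to reach, as a shift and turn from the pose measured when the call began; what a row does not reach only later rows make up. A row lasts 1/10 s, in which the tool goes at most 50 mm and 8.59 degrees, less where a joint would pass 70% of its speed; a pose out of reach is approached as far as the arm can. A call with a number of a shift or a turn outside -1 to 1 is refused whole. A call with a gripper value outside its range is refused whole. The fingers move at their own pace and stop on an object; "newtons" is the grip in N (left out, the last holds). Time passes only in rows, so rows that repeat a pose let the fingers close. It gives the time, the measured TCP pose, the force and the opening at its end, in the units of the state.
- observe(): the state, without advancing time (a new reading comes with each control period).
- get_image(name): name is "side" or "top"; returns the picture (480x640x3 uint8, red, green, blue); there is no depth.
- camera_info(name): a dict with "fx", "fy", "cx", "cy" (pixels), "distortion" ([k1, k2, p1, p2, k3] as OpenCV has them; the pictures are not rectified), "eye" and "rotation" of the camera in the world. Camera axes: x right, y down, z forward; pixel columns grow to the right and rows downward; lengths in m; the calibration is good to about 2 mm. A picture is of the moment at which its call begins. camera_info takes no time and is no camera call.
- sign_off(): hands the job in, once; it reports no verdict.
The state is a dict: "clock": time; "joints": joint angles; "dq": joint speeds; "joint_efforts": joint torques, N m; "position": TCP position; "ee_rot": TCP orientation; "force": force on the tool from outside, world axes, zero at the start; "ft_torque": the same for the moment, N m; "width": opening from 0.0 (shut) to 1.0 (fully open).
Only numpy, scipy, OpenCV 4.12 (cv2) and the standard library are available. Lean on these libraries where they do the work, as an engineer would, in place of code of your own. Each camera call takes 0.05 s, during which the arm holds its last target. There are 200 camera calls.

## Working session

There is one attempt and no reset: what is moved stays moved. The work goes in short steps, Python scripts to look and compute and a tool call to move; the robot and the scene stay as the last step left them, time stands still between calls to the robot, and variables do not carry over. Pictures are saved under pics/ and viewed, about 8 in all and at most 12, crops included, and the job is handed in when it is done.

Besides the shell and the picture viewer there is one more tool, called after "Emit:" as name(argument=value, ...), one argument or row to a line, values as JSON. drive_tool: Moves the arm, as the interface text tells. Its arguments: {"type":"object","properties":{"increments":{"type":"array","items":{"type":"object","properties":{"grip":{"type":"number"},"tx":{"type":"number"},"ty":{"type":"number"},"tz":{"type":"number"},"turn":{"type":"number"}}}},"newtons":{"type":"number"}},"required":["increments"]}

```bash
mkdir -p pics
python3 - <<'E'
from cell import *
import cv2
for n in("top","side"):
    im=get_image(n); cv2.imwrite(f"pics/{n}0.png",im[:,:,::-1])
    print(n,camera_info(n))
print(observe())
E
```

```text
top {'fx': 457.4796092141801, 'fy': 457.4796092141801, 'cx': 328.7735240086922, 'cy': 243.46236174596265, 'distortion': array([0.005784, 0.      , 0.      , 0.      , 0.      ]), 'eye': array([ 0.40677773, -0.03182097,  1.12357067]), 'rotation': array([-2.14435985,  2.15181736, -0.14458805])}
side {'fx': 437.40341984207726, 'fy': 437.40341984207726, 'cx': 317.74297793117375, 'cy': 235.50081844053548, 'distortion': array([-0.05226314,  0.        ,  0.        ,  0.        ,  0.        ]), 'eye': array([ 0.11193505, -0.94582162,  0.66542094]), 'rotation': array([-2.05356512,  0.45267918, -0.2707952 ])}
{'clock': 0.1, 'joints': array([-1.41759136,  0.43514687,  0.02495549,  1.57393795, -0.01159742,
        1.13398838, -0.07505827]), 'dq': array([ 7.27737374e-05, -3.75609629e-03,  1.04723603e-03, -1.80087542e-03,
       -2.19843393e-04,  2.77464760e-04,  2.55641516e-04]), 'joint_efforts': array([ 3.23082619e-03, -6.69132543e+01,  9.88017842e-01, -3.15146506e+01,
       -6.05712715e-02,  3.75053391e-02,  3.37702943e-05]), 'position': array([0.1580728 , 0.60424713, 0.22605359]), 'ee_rot': array([-4.00730657e-01, -3.11587524e+00,  2.09639380e-03]), 'force': array([-0.63233555, -0.70537358,  0.37763133]), 'ft_torque': array([0.01639126, 0.03982017, 0.03877267]), 'width': 1.0039527848119605}
```

View pics/top0.png

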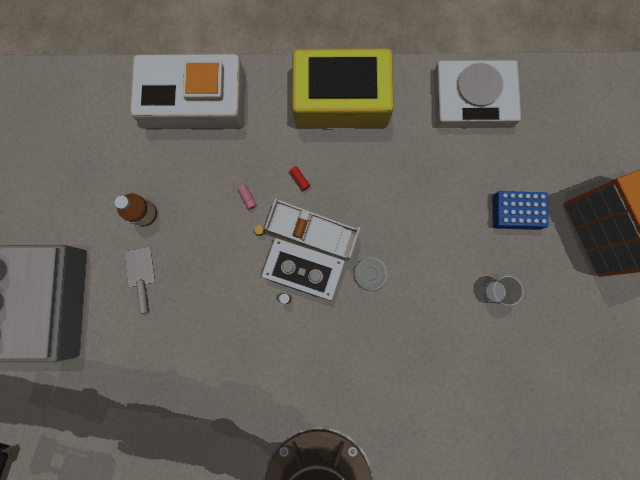

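View pics/side0.png

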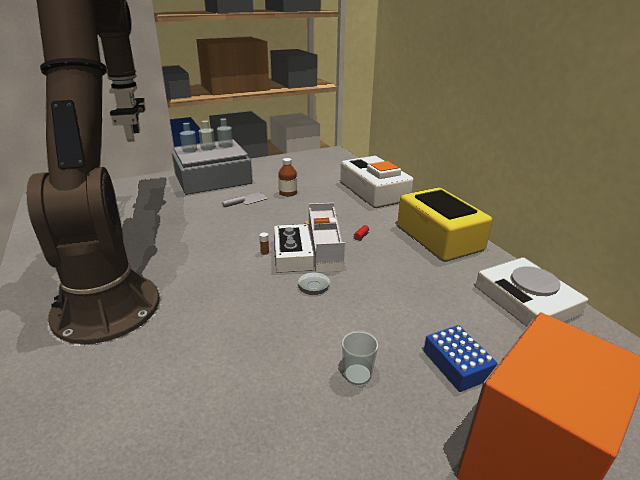

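The top view shows the round keys at about (289,267) and (315,276) and the square key at (302,272). The real vial is at (301,228) in the chute. The side view agrees, with the feeder at (305,240).

```bash
cat > h.py <<'E'
import numpy as np, cv2
from cell import *
def ray(n,uv):
    c=camera_info(n); K=np.array([[c["fx"],0,c["cx"]],[0,c["fy"],c["cy"]],[0,0,1]])
    p=cv2.undistortPoints(np.array([[uv]],float),K,np.array(c["distortion"]))[0,0]
    R=c["rotation"]; R=cv2.Rodrigues(R)[0] if np.size(R)==3 else R
    return c["eye"],R@np.array([p[0],p[1],1])
def onz(n,uv,z):
    e,d=ray(n,uv); return e+d*(z-e[2])/d[2]
def proj(n,P):
    c=camera_info(n); K=np.array([[c["fx"],0,c["cx"]],[0,c["fy"],c["cy"]],[0,0,1]])
    R=cv2.Rodrigues(c["rotation"])[0]
    return cv2.projectPoints(np.array([P],float),cv2.Rodrigues(R.T)[0],-R.T@c["eye"],K,np.array(c["distortion"]))[0][0,0]
E
python3 - <<'E'
from h import *
im=cv2.imread("pics/top0.png"); x0,y0=255,190
c=im[y0:310,x0:375]; b=cv2.resize(c,None,fx=5,fy=5,interpolation=cv2.INTER_CUBIC); cv2.imwrite("pics/c0.png",b)
g=cv2.cvtColor(b,cv2.COLOR_BGR2GRAY)
r=cv2.HoughCircles(cv2.GaussianBlur(g,(0,0),3),cv2.HOUGH_GRADIENT,1,60,param1=80,param2=18,minRadius=24,maxRadius=42)
for q in r[0]:
    uv=((q[0]+.5)/5-.5+x0,(q[1]+.5)/5-.5+y0); print(q,uv,onz("top",uv,.064))
# console outline corners (white, top plane z=.05)
s=im.copy(); m=(im.min(2)>150).astype(np.uint8); m[:y0]=0;m[310:]=0;m[:,:x0]=0;m[:,375:]=0
for k in cv2.findContours(m,cv2.RETR_EXTERNAL,cv2.CHAIN_APPROX_NONE)[0]:
    if cv2.contourArea(k)>300:
        R=cv2.minAreaRect(k);print(R[1]);P=[onz("top",p,.05)[:2].round(4) for p in cv2.boxPoints(R)];print(cv2.boxPoints(R).round(1).tolist(),P)
s=cv2.imread("pics/side0.png")[195:305,255:365]; cv2.imwrite("pics/s0.png",cv2.resize(s,None,fx=5,fy=5,interpolation=cv2.INTER_CUBIC))
E
```

```text
[165.5 386.5  36.3] (np.float32(287.7), np.float32(266.9)) [0.49949984 0.06748453 0.064     ]
[301.5 430.5  37.4] (np.float32(314.9), np.float32(275.7)) [0.47884369 0.0042844  0.064     ]
[146.5 542.5  24.6] (np.float32(283.9), np.float32(298.1)) [0.42756978 0.07556363 0.064     ]
(72.41614532470703, 40.47714614868164)
[[262.0, 276.0], [274.79998779296875, 237.60000610351562], [343.5, 260.5], [330.70001220703125, 298.8999938964844]] [array([0.4795, 0.1289]), array([0.5706, 0.1001]), array([ 0.5154, -0.0626]), array([ 0.4256, -0.0321])]
(40.96576690673828, 26.63783836364746)
[[304.0, 242.10000610351562], [312.8999938964844, 217.0], [351.5, 230.8000030517578], [342.5, 255.89999389648438]] [array([0.5595, 0.0308]), array([0.6199, 0.0096]), array([ 0.5862, -0.0822]), array([ 0.5263, -0.0604])]
(35.11351776123047, 26.906909942626953)
[[268.79998779296875, 229.5], [277.8999938964844, 204.1999969482422], [310.8999938964844, 216.0], [301.8999938964844, 241.3000030517578]] [array([0.5901, 0.1146]), array([0.6517, 0.0938]), array([0.6225, 0.0144]), array([0.5614, 0.0357])]
```

View pics/c0.png

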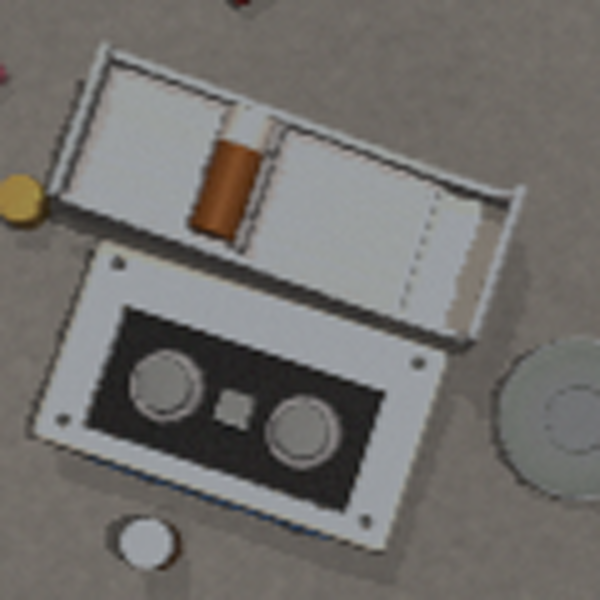

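View pics/s0.png

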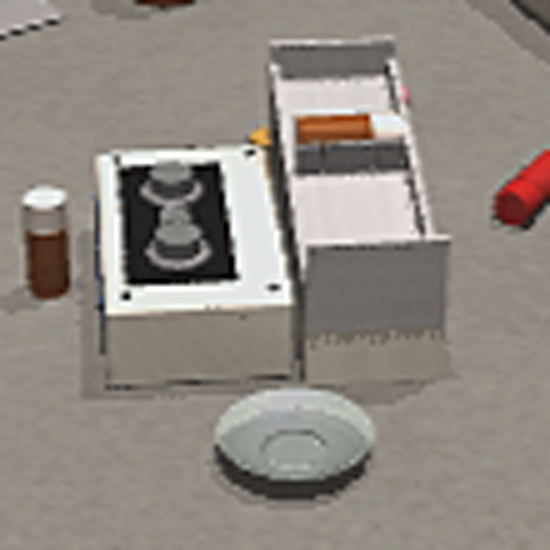

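Key midpoint is about (0.4895, 0.036), with the key line at a bearing of about 71.8°. The tool's jaw axis is at 75.3°, so it needs a turn of −3.5°. I'll move above in two halves.

Emit:
drive_tool(
  increments=[
    {"grip": -0.07, "tx": 0.41, "ty": -0.71, "tz": 0, "turn": -0.03},
    {"grip": -0.07, "tx": 0.41, "ty": -0.71, "tz": 0, "turn": -0.058},
    {"grip": -0.07, "tx": 0.41, "ty": -0.71, "tz": 0, "turn": -0.058},
    {"grip": -0.07, "tx": 0.41, "ty": -0.71, "tz": 0, "turn": -0.058},
    {"grip": -0.07, "tx": 0.41, "ty": -0.71, "tz": 0, "turn": -0.058},
    {"grip": -0.07, "tx": 0.41, "ty": -0.71, "tz": 0, "turn": -0.058},
    {"grip": -0.07, "tx": 0.41, "ty": -0.71, "tz": 0, "turn": -0.058},
    {"grip": -0.07, "tx": 0.41, "ty": -0.71, "tz": 0, "turn": -0.058},
    {"grip": -0.07, "tx": 0.41, "ty": -0.71, "tz": 0, "turn": -0.058},
  ],
)

```text
clock: 1.0
position: [0.322, 0.3201, 0.226]
ee_rot: [-0.497, -3.102, 0.002]
force: [-0.2, -0.1, -0.1]
width: 0.534
```

Emit:
drive_tool(
  increments=[
    {"grip": -0.07, "tx": 0.419, "ty": -0.71, "tz": 0},
    {"grip": -0.07, "tx": 0.419, "ty": -0.71, "tz": 0},
    {"grip": -0.07, "tx": 0.419, "ty": -0.71, "tz": 0},
    {"grip": -0.07, "tx": 0.419, "ty": -0.71, "tz": 0},
    {"grip": -0.07, "tx": 0.419, "ty": -0.71, "tz": 0},
    {"grip": -0.07, "tx": 0.419, "ty": -0.71, "tz": 0},
    {"grip": -0.07, "tx": 0.419, "ty": -0.71, "tz": 0},
    {"grip": -0.07, "tx": 0.419, "ty": -0.71, "tz": -0.12},
    {"grip": -0.07, "tx": 0.419, "ty": -0.71, "tz": -0.24},
    {"grip": -0.07, "tx": 0.419, "ty": -0.71, "tz": -0.32},
    {"grip": -0.07, "tx": 0.419, "ty": -0.71, "tz": -0.35},
    {"grip": -0.07, "tx": 0.419, "ty": -0.71, "tz": -0.35},
  ],
)

```text
invalid input
```

Run:
```python
from h import *
s=observe();print(s["position"],s["width"],s["force"])
im=get_image("side")[:,:,::-1]
y=np.array([.312,.950,0]); P=np.array(s["position"])
c=im[150:305,225:405]; b=np.ascontiguousarray(cv2.resize(c,None,fx=4.4,fy=3.8*4.4/3.8,interpolation=cv2.INTER_CUBIC)[:600])
cv2.imwrite("pics/s1.png",b[:, :800])
for k in(-.034,0,.034):print(proj("side",P+k*y),proj("side",[.4895+k*.312,.036+k*.95,.064]))
```

```text
[0.32204806 0.32008036 0.22603557] 0.5338586456586378 [-0.17808087 -0.07694638 -0.05966104]
[198.75417635 160.07940484] [290.43850114 241.52016445]
[200.08936976 156.12707535] [289.6250084  235.29525714]
[201.36614274 152.35155172] [288.85054804 229.36472032]
```

View pics/s1.png

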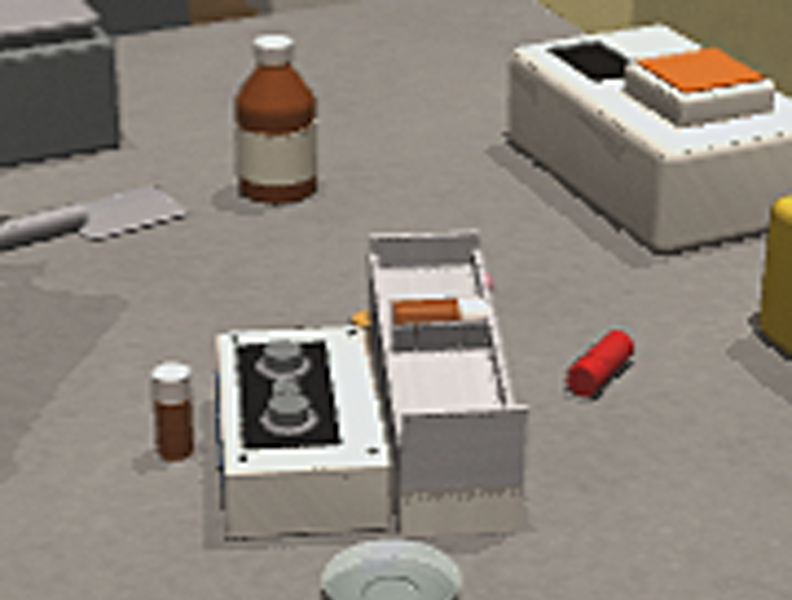

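The side view matches my estimate: key tops are predicted at crop (288,402) and (281,349), and seen at about (290,400) and (281,348). The move was refused, probably because I left out `turn`. I'll resend it with `turn` included.

Emit:
drive_tool(
  increments=[
    {"grip": -0.07, "tx": 0.419, "ty": -0.71, "tz": 0, "turn": 0},
    {"grip": -0.07, "tx": 0.419, "ty": -0.71, "tz": 0, "turn": 0},
    {"grip": -0.07, "tx": 0.419, "ty": -0.71, "tz": 0, "turn": 0},
    {"grip": -0.07, "tx": 0.419, "ty": -0.71, "tz": 0, "turn": 0},
    {"grip": -0.07, "tx": 0.419, "ty": -0.71, "tz": 0, "turn": 0},
    {"grip": -0.07, "tx": 0.419, "ty": -0.71, "tz": 0, "turn": 0},
    {"grip": -0.07, "tx": 0.419, "ty": -0.71, "tz": 0, "turn": 0},
    {"grip": -0.07, "tx": 0.419, "ty": -0.71, "tz": -0.12, "turn": 0},
    {"grip": -0.07, "tx": 0.419, "ty": -0.71, "tz": -0.24, "turn": 0},
    {"grip": -0.07, "tx": 0.419, "ty": -0.71, "tz": -0.32, "turn": 0},
    {"grip": -0.07, "tx": 0.419, "ty": -0.71, "tz": -0.35, "turn": 0},
    {"grip": -0.07, "tx": 0.419, "ty": -0.71, "tz": -0.35, "turn": 0},
  ],
)

```text
clock: 2.25
position: [0.4885, 0.038, 0.0848]
ee_rot: [-0.491, -3.1, 0.003]
force: [-0.4, -0.1, 1.1]
width: 0.538
```

Run:
```python
from h import *
s=observe();print(s["position"],s["width"],s["force"],s["ee_rot"])
a=get_image("side")[155:305,255:365,::-1]; t=get_image("top")[190:340,255:375,::-1]
f=lambda c:cv2.resize(c,None,fx=3.4,fy=3.4,interpolation=cv2.INTER_CUBIC)
cv2.imwrite("pics/s2.png",np.hstack([f(a),f(t)]))
y=np.array([.312,.950,0]); P=np.array(s["position"])
for k in(-.034,0,.034):print((proj("side",P+k*y)-[255,155])*3.4,(proj("side",[.4895+k*.312,.036+k*.95,.064])-[255,155])*3.4)
```

```text
[0.48848657 0.03795109 0.08476593] 0.538467014190036 [-0.36308406 -0.06625928  1.10581398] [-0.49116651 -3.09959759  0.00337821]
[117.71222627 270.59350048] [120.49090387 294.16855913]
[114.99528589 249.8426822 ] [117.72502856 273.00387426]
[112.40979318 230.08179903] [115.09186335 252.8400491 ]
```

View pics/s2.png

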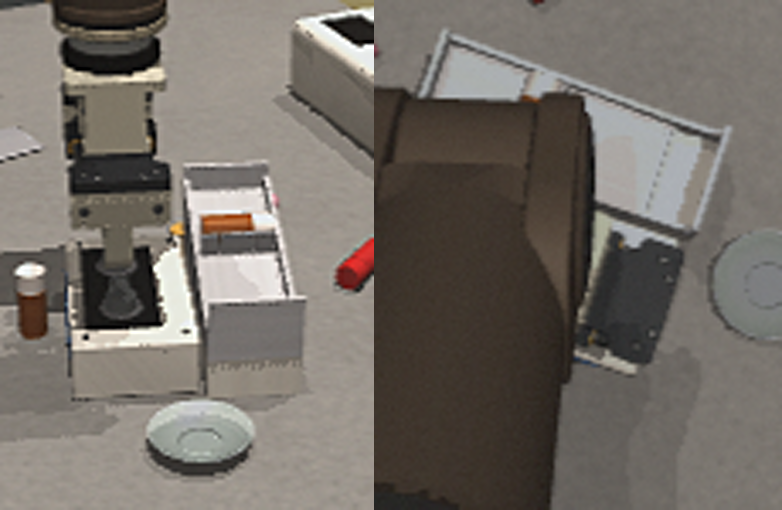

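The fingers hang over the keys, about 21 mm above them and 2 mm off in y. The vial still sits against the gate. I'll correct and press, watching the force.

Emit:
drive_tool(
  increments=[
    {"grip": -0.07, "tx": 0.0025, "ty": -0.005, "tz": -0.02, "turn": 0},
    {"grip": -0.07, "tx": 0.0025, "ty": -0.005, "tz": -0.04, "turn": 0},
    {"grip": -0.07, "tx": 0.0025, "ty": -0.005, "tz": -0.05, "turn": 0},
    {"grip": -0.07, "tx": 0.0025, "ty": -0.005, "tz": -0.06, "turn": 0},
    {"grip": -0.07, "tx": 0.0025, "ty": -0.005, "tz": -0.068, "turn": 0},
    {"grip": -0.07, "tx": 0.0025, "ty": -0.005, "tz": -0.074, "turn": 0},
    {"grip": -0.07, "tx": 0.0025, "ty": -0.005, "tz": -0.074, "turn": 0},
    {"grip": -0.07, "tx": 0.0025, "ty": -0.005, "tz": -0.074, "turn": 0},
  ],
)

```text
clock: 3.15
position: [0.4912, 0.0357, 0.0577]
ee_rot: [0.493, 3.102, -0.0]
force: [-1.9, -0.1, 8.0]
width: 0.537
```

8 N at z = 57.7 mm matches both springs at about 6.3 mm of travel. I'll press 3 mm further and hold.

Emit:
drive_tool(
  increments=[
    {"grip": -0.07, "tx": -0.002, "ty": 0, "tz": -0.006, "turn": 0},
    {"grip": -0.07, "tx": -0.002, "ty": 0, "tz": -0.009, "turn": 0},
    {"grip": -0.07, "tx": -0.002, "ty": 0, "tz": -0.009, "turn": 0},
    {"grip": -0.07, "tx": -0.002, "ty": 0, "tz": -0.009, "turn": 0},
    {"grip": -0.07, "tx": -0.002, "ty": 0, "tz": -0.009, "turn": 0},
    {"grip": -0.07, "tx": -0.002, "ty": 0, "tz": -0.009, "turn": 0},
    {"grip": -0.07, "tx": -0.002, "ty": 0, "tz": -0.009, "turn": 0},
    {"grip": -0.07, "tx": -0.002, "ty": 0, "tz": -0.009, "turn": 0},
    {"grip": -0.07, "tx": -0.002, "ty": 0, "tz": -0.009, "turn": 0},
    {"grip": -0.07, "tx": -0.002, "ty": 0, "tz": -0.009, "turn": 0},
    {"grip": -0.07, "tx": -0.002, "ty": 0, "tz": -0.009, "turn": 0},
    {"grip": -0.07, "tx": -0.002, "ty": 0, "tz": -0.009, "turn": 0},
  ],
)

```text
clock: 4.35
position: [0.4913, 0.0357, 0.056]
ee_rot: [0.493, 3.1, 0.002]
force: [-7.5, -0.5, 32.6]
width: 0.537
```

Run:
```python
from h import *
s=observe();print(s["position"],s["width"],s["force"])
a=get_image("side")[175:305,255:365,::-1]; t=get_image("top")[190:320,265:375,::-1]
f=lambda c:cv2.resize(c,None,fx=3.6,fy=3.6,interpolation=cv2.INTER_CUBIC)
cv2.imwrite("pics/s3.png",np.hstack([f(a),f(t)]))
```

```text
[0.49129963 0.03571159 0.05596053] 0.5365558659974264 [-7.53430191 -0.545951   32.60751882]
```

View pics/s3.png

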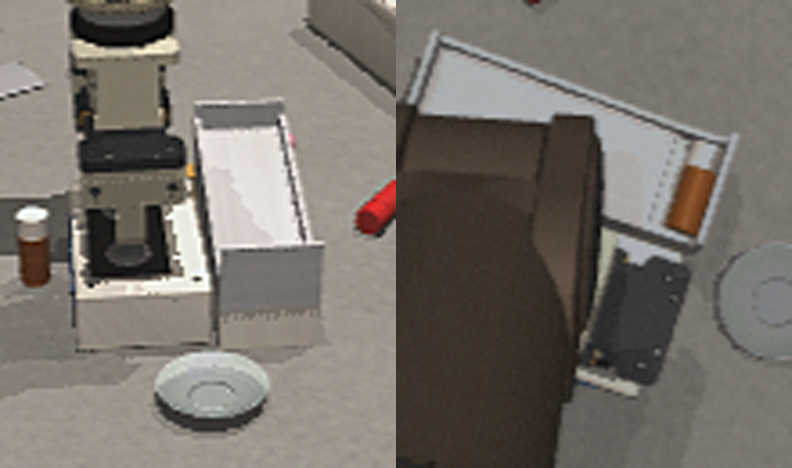

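The vial lies in the trough (right panel, (692,188)) and the keys are at their stops, z = 56.0 mm. I'll hold briefly with less force, then lift straight up.

Emit:
drive_tool(
  increments=[
    {"grip": -0.07, "tx": 0, "ty": 0, "tz": -0.004, "turn": 0},
    {"grip": -0.07, "tx": 0, "ty": 0, "tz": -0.004, "turn": 0},
    {"grip": -0.07, "tx": 0, "ty": 0, "tz": -0.004, "turn": 0},
    {"grip": -0.07, "tx": 0, "ty": 0, "tz": -0.004, "turn": 0},
    {"grip": -0.07, "tx": 0, "ty": 0, "tz": -0.004, "turn": 0},
    {"grip": -0.07, "tx": 0, "ty": 0, "tz": -0.004, "turn": 0},
    {"grip": -0.07, "tx": 0, "ty": 0, "tz": -0.004, "turn": 0},
    {"grip": -0.07, "tx": 0, "ty": 0, "tz": -0.004, "turn": 0},
  ],
)

```text
clock: 5.25
position: [0.4914, 0.0357, 0.056]
ee_rot: [0.494, 3.1, 0.004]
force: [-8.0, -0.1, 31.1]
width: 0.531
```

Emit:
drive_tool(
  increments=[
    {"grip": -0.07, "tx": 0, "ty": 0, "tz": 0.01, "turn": 0},
    {"grip": -0.07, "tx": 0, "ty": 0, "tz": 0.02, "turn": 0},
    {"grip": -0.07, "tx": 0, "ty": 0, "tz": 0.04, "turn": 0},
    {"grip": -0.07, "tx": 0, "ty": 0, "tz": 0.08, "turn": 0},
    {"grip": -0.07, "tx": 0, "ty": 0, "tz": 0.15, "turn": 0},
    {"grip": -0.07, "tx": 0, "ty": 0, "tz": 0.25, "turn": 0},
    {"grip": -0.07, "tx": 0, "ty": 0, "tz": 0.35, "turn": 0},
    {"grip": -0.07, "tx": 0, "ty": 0, "tz": 0.45, "turn": 0},
    {"grip": -0.07, "tx": -0.1, "ty": 0.15, "tz": 0.45, "turn": 0},
    {"grip": -0.07, "tx": -0.2, "ty": 0.3, "tz": 0.45, "turn": 0},
    {"grip": -0.07, "tx": -0.3, "ty": 0.45, "tz": 0.45, "turn": 0},
    {"grip": -0.07, "tx": -0.4, "ty": 0.6, "tz": 0.45, "turn": 0},
    {"grip": -0.07, "tx": -0.4, "ty": 0.6, "tz": 0.45, "turn": 0},
    {"grip": -0.07, "tx": -0.4, "ty": 0.6, "tz": 0.45, "turn": 0},
    {"grip": -0.07, "tx": -0.4, "ty": 0.6, "tz": 0.45, "turn": 0},
  ],
)

```text
clock: 6.75
position: [0.3281, 0.28, 0.2362]
ee_rot: [0.482, 3.102, 0.006]
force: [0.4, -0.5, -0.4]
width: 0.536
```

Run:
```python
from h import *
s=observe();print(s["position"],s["force"],abs(s["dq"]).max(),s["clock"])
a=get_image("side")[175:305,255:365,::-1]; t=get_image("top")[190:320,265:375,::-1]
f=lambda c:cv2.resize(c,None,fx=3.6,fy=3.6,interpolation=cv2.INTER_CUBIC)
cv2.imwrite("pics/s4.png",np.hstack([f(a),f(t)]))
```

```text
[0.32814874 0.28004283 0.23616572] [ 0.43455942 -0.51958392 -0.43360936] 0.09125424560532852 6.75
```

View pics/s4.png

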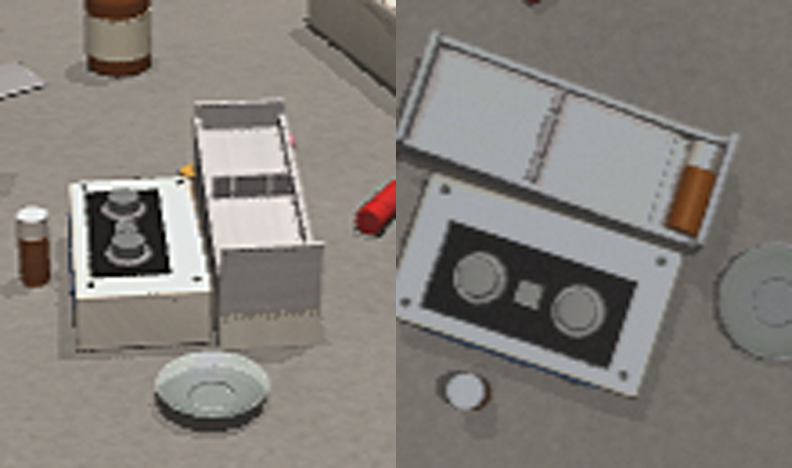

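The keys are up, the gate is shut again, the vial is in the trough at (692,188), and the neighbouring objects haven't moved.

```bash
python3 -c "
from cell import *
print(sign_off())"
```

```text
the job is handed in; nothing more can be done
None
```

I pressed both round keys together, one fingertip on each, until they hit their stops. I held them there for over 1 s while the vial rolled into the trough, then lifted straight up, moved clear and handed the job in. No verdict was reported.

**While pressed:** the fingertips were at z = 56.0 mm, the height of a fully pressed key, with about 31–33 N on the tool. A picture taken during the hold showed the vial already in the trough.

**After release:** the last pictures show both round keys up, the square key looking unpressed, and the gate shut again. The vial is in the trough. The spare vial and dish show no visible shift; I did not check the beaker, tip box, spatula or weight in the final close-ups. The force on the tool was back near zero, about 0.5 N per axis.

**What went wrong:** one move call was refused as invalid, probably because its rows left out `turn`. I sent it again with `turn` included and it worked. The first press went only about 6.3 mm deep, so I pressed about 3 mm further.

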